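# Seat a plasma torch with its gas arm to the mark

### The arm

A 7-joint arm with a two-finger parallel gripper is mounted at the origin on the work surface. World frame = base frame: x ahead of the robot, y to its left, z up, the work surface at z = 0. Lengths are in m, angles in rad, forces in N, time in s.
With the tool pointing down it reaches from about 0.35 to 0.9 m from the base axis. Payload 8.1 kg.
Tool frame: the origin (TCP) lies on the centre line of the jaws, within the pads' length; the fingertips stand 19 mm ahead of it and the grasp point (between the pads) is the TCP; x points along the fingers, z is the direction in which the jaws open and shut, and the axes are right-handed (so a half turn about x gives the same grasp; the last joint's range is limited). The gripper opens to 85 mm and grips with 20 to 120 N. Pads are 22 mm wide; open, the fingers measure 114 mm over their backs; the gripper's body (76 mm by 85 mm) begins 54 mm behind the grasp point. The pads swing forward as they close: fully open they stand 13 mm farther back than shut.
Start: joints at [-1.204, 0.434, 0.025, 1.573, -0.012, 1.134, -0.075], TCP at [0.283, 0.557, 0.25] pointing down, gripper open.
Joint ranges: [-2.62, 2.62], [-0.44, 2.09], [-1.27, 1.32], [0.08, 2.57], [-1.32, 4.46], [0.12, 2], [-2.74, 2.74]. Speed limits (rad/s): [2.22, 2.22, 3.01, 3.01, 3.14, 3.14, 3.14].

### API

Orientations are given as a unit quaternion [x, y, z, w].
In Python, from station import arm, imaging, spot_in gives the robot as it stands.
- The arm moves only by the tool send_rows, never from a script. Its argument "motion" is a list of rows, each a list of 7 numbers: the shift along the world's x, y, z in mm, then the turn, a rotation vector about the world's x, y, z in rad, then the opening in per cent of the stroke, from 0 (shut) to 100 (fully open). In form: [[dx, dy, dz, rx, ry, rz, fingers], ...]. A call has 1 to 12 rows; each row is the pose to reach, as a shift and turn from the pose measured when the call began; what a row does not reach only later rows make up. A row lasts 1/12 s, in which the tool goes at most 41.7 mm and 7.16 degrees, less where a joint would pass 70% of its speed; a pose out of reach is approached as far as the arm can. A call with a gripper value outside its range is refused whole. The fingers move at their own pace and stop on an object; the grip force is fixed at half the most. Time passes only in rows, so rows that repeat a pose let the fingers close. It gives the time, the measured TCP pose, the force and the opening at its end, in the units of the state.
- arm.state(): the state, without advancing time (a new reading comes with each control period).
- imaging.capture(name): name is "side" or "top" or "wrist"; returns the picture (384x512x3 uint8, red, green, blue); there is no depth.
- imaging.camera_model(name): a dict with "fx", "fy", "cx", "cy" (pixels), "dist_coeffs" ([k1, k2, p1, p2, k3] as OpenCV has them; the pictures are not rectified), "extrinsics" (4x4, takes a point from camera to world coordinates). Camera axes: x right, y down, z forward; pixel columns grow to the right and rows downward; lengths in m; the calibration is good to about 2 mm. A picture is of the moment at which its call begins: read the wrist's pose just before it. camera_model takes no time and is no camera call; for the wrist camera it gives the pose at the moment of the call.
- arm.finish_job(): hands the job in, once; it reports no verdict.
Trained networks look in the newest picture that a camera, given by its name, has taken for a name from the list of things; names that differ only in an ending like _2 or _b are one class to them, and where a whole thing is asked for, a point or a joint stands for the part that bears it (a point fixed in the world has none). Each returns a list of dicts, best first, with "confidence" (0 to 1); they miss things now and then, are a little off and sometimes report something else, mostly with a low value. They report only what shows in the picture. A call takes as long as a camera call. They do not tell look-alikes from the thing itself.
- spot_in(camera, target): "location" ([x, y, z] in m, in world coordinates, good to about 4 mm: the middle of the surface that is visible of it).
The state is a dict: "clock": time; "joints": joint angles; "joint_vel": joint speeds; "effort": joint torques, N m; "position": TCP position; "tcp_rot": TCP orientation; "contact_force": force on the tool from outside, world axes, zero at the start; "wrist_torque": the same for the moment, N m; "gripper_width": opening from 0.0 (shut) to 1.0 (fully open).
Only numpy, scipy, OpenCV 4.12 (cv2) and the standard library are available. Lean on these libraries where they do the work, as an engineer would, in place of code of your own. Each camera call takes 0.05 s, during which the arm holds its last target.

### The job

Put the blue-collared torch into the round socket of the grey torch stand so that its gas arm points at the red mark. Lower it fully home and upright before letting go, and leave the yellow-collared torch standing where it is.

Things in the scene. Friction and masses are not known exactly. Their poses are not given: they have to be found in the camera images.
- blue_torch_mid (a point): Blue-collared torch, upright, loose, 0.1 to 0.25 kg, 130 mm tall. From the foot: white plug 36 mm dia to 22 mm; blue collar 36 mm dia to 42 mm with a black-tipped gas arm (12 mm thick, 32 mm above the foot, tip 44 mm from the axis); then plain white tube 24 mm dia: grip it, best 20 to 30 mm above this point, from any side. Point: on the axis, 65 mm above the foot; z up, x along the gas arm.
- socket (a point): Torch stand: fixed grey block 120 x 120 x 34 mm high, with a round blind hole in the middle of its top, 42 mm dia (3 mm free round the torch's foot), 20 mm deep, chamfered. Point: centre of the hole's mouth, level with the block's top; z up, x towards the red mark. A torch fully home has its middle 45 mm above this point, its arm clear of the block.
- mark (a point): Red mark: a red stripe on the stand's top from the hole out to one edge (a red plate on that side face). Point: on the stripe, 55 mm from the hole's centre, level with the block's top; x outward.
- yellow_torch_mid (a point): The other torch, to be left alone: same shape and size, but with a yellow collar. Point: on its axis, 65 mm above the foot; z up, x along its gas arm.
There are look-alikes about, which are no part of the job. Leave any orange look-alike of the part that bears socket alone.

How it is judged:
By the outcome, as a careful person would: the job done as asked, in the order asked, and still so for the second after the job is handed in, with the robot touching nothing.
It also fails if it takes over 38 s, if anything falls off the work surface, if the arm or the gripper's body presses on something with over 40 N, if the wrist force passes 120 N, or if a joint passes its speed limit or range.

## Working session

There is one attempt and no reset: what is moved stays moved. The work goes in short steps, Python scripts to look and compute and a tool call to move; the robot and the scene stay as the last step left them, time stands still between calls to the robot, and variables do not carry over. Pictures are saved under pics/ and viewed, and the job is handed in when it is done.

Besides the shell and the picture viewer there is one more tool, called after "Request:" by a JSON object that holds its "op" and its "data", one argument or row to a line. send_rows: Moves the arm, as the interface text tells. Its arguments: {"type":"object","properties":{"motion":{"type":"array","items":{"type":"array","items":{"type":"number"}}}},"required":["motion"]}

```bash
ls; mkdir -p pics; python3 - <<'E'
from station import arm, imaging, spot_in
import cv2
print(arm.state())
for n in ["side","top","wrist"]:
    im=imaging.capture(n); cv2.imwrite(f"pics/{n}0.png",im[:,:,::-1])
    m=imaging.camera_model(n); print(n,m)
    for t in ["blue_torch_mid","socket","mark","yellow_torch_mid"]:
        try: print(t,spot_in(n,t))
        except Exception as e: print(e)
E
```

```text
pics
{'clock': 0.0, 'joints': array([-1.203598  ,  0.4352473 ,  0.02499879,  1.57408122, -0.01163861,
        1.13401581, -0.07514328]), 'joint_vel': array([ 1.80851048e-03, -2.43096520e-05,  7.54766095e-04,  9.70027305e-04,
       -1.97362216e-03,  6.97824270e-04, -1.82888369e-03]), 'effort': array([ 6.14386736e-04, -6.70463204e+01,  1.02540348e+00, -3.16219568e+01,
        1.56267785e-02,  1.21016233e-02,  2.26536336e-06]), 'position': array([0.28277737, 0.55683887, 0.24951727]), 'tcp_rot': array([-0.37018325,  0.60312944,  0.36951738,  0.60220938]), 'contact_force': array([ 0.23135746,  0.11989558, -0.2309268 ]), 'wrist_torque': array([-0.01050045, -0.02429326, -0.01267178]), 'gripper_width': 0.9984571369774992}
side {'fx': 438.2397266776716, 'fy': 438.2397266776716, 'cx': 256.4846032289739, 'cy': 187.90205515592064, 'dist_coeffs': array([-0.15597983,  0.        ,  0.        ,  0.        ,  0.        ]), 'extrinsics': array([[ 0.83433325, -0.36109879,  0.41652814,  0.09740902],
       [-0.55123688, -0.55348117,  0.62433685, -0.64784205],
       [ 0.0050932 , -0.75051067, -0.660838
[... 1514 characters left out ...]
torch_mid [{'location': [0.4713, -0.1312, 0.0399], 'confidence': 0.61}]
wrist {'fx': 314.7131390023302, 'fy': 314.7131390023302, 'cx': 248.8373211848343, 'cy': 190.73980680192466, 'dist_coeffs': array([-0.07845102,  0.        ,  0.        ,  0.        ,  0.        ]), 'extrinsics': array([[ 0.45337085,  0.84381093,  0.28712018,  0.20786659],
       [ 0.89131977, -0.42992072, -0.14393486,  0.59478184],
       [ 0.00198511,  0.32117176, -0.94701888,  0.37381027],
       [ 0.        ,  0.        ,  0.        ,  1.        ]])}
blue_torch_mid []
socket [{'location': [0.3536, 0.2452, 0.0281], 'confidence': 0.75}]
mark [{'location': [0.3505, 0.2442, 0.0306], 'confidence': 0.56}]
yellow_torch_mid []
```

View pics/side0.png

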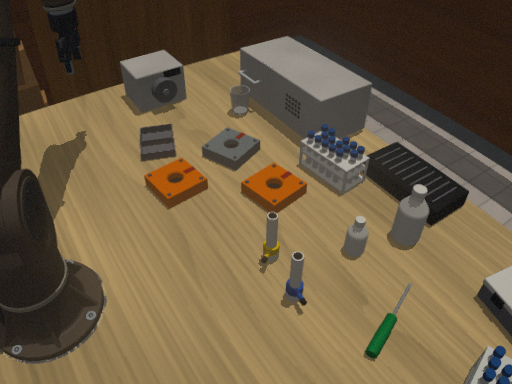

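View pics/top0.png

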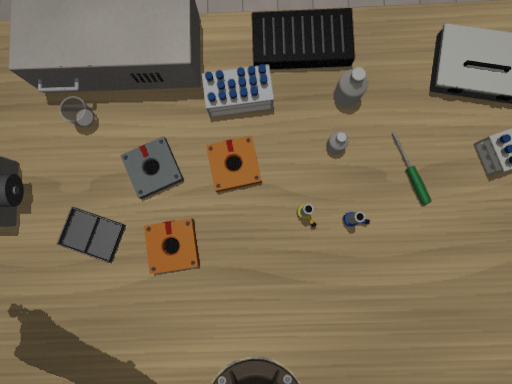

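View pics/wrist0.png

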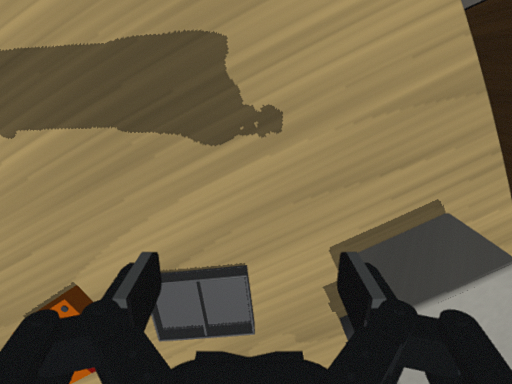

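```bash
cat > h.py <<'E'
import numpy as np, cv2
from station import arm, imaging, spot_in
def ray(m,px):
    K=np.array([[m['fx'],0,m['cx']],[0,m['fy'],m['cy']],[0,0,1]])
    u=cv2.undistortPoints(np.array([[px]],float),K,np.array(m['dist_coeffs']))[0,0]
    E=m['extrinsics'];return E[:3,3],E[:3,:3]@np.array([u[0],u[1],1])
def onz(m,px,z):
    o,d=ray(m,px);return o+d*(z-o[2])/d[2]
def proj(m,P):
    K=np.array([[m['fx'],0,m['cx']],[0,m['fy'],m['cy']],[0,0,1]])
    E=np.linalg.inv(m['extrinsics'])
    return cv2.projectPoints(np.array(P,float).reshape(-1,3),cv2.Rodrigues(E[:3,:3])[0],E[:3,3],K,np.array(m['dist_coeffs']))[0][:,0]
E
python3 - <<'E'
import cv2
s=cv2.imread("pics/side0.png");t=cv2.imread("pics/top0.png")
c=lambda im,x,y,w,h,k:cv2.resize(im[y:y+h,x:x+w],None,fx=k,fy=k,interpolation=cv2.INTER_CUBIC)
cv2.imwrite("pics/c1.png",c(s,195,120,80,60,9)); cv2.imwrite("pics/c2.png",c(t,110,130,80,75,8))
cv2.imwrite("pics/c3.png",c(s,250,200,80,110,5)); cv2.imwrite("pics/c4.png",c(t,290,190,90,45,8))
E
```

```text
(no output)
```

View pics/c1.png

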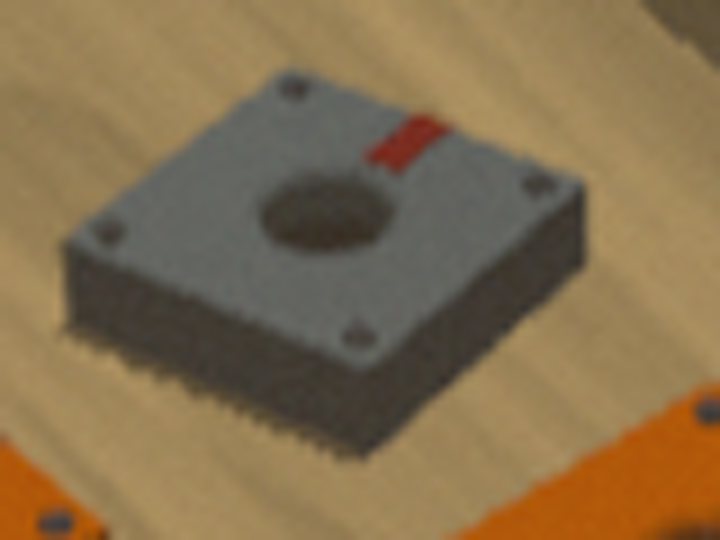

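View pics/c2.png

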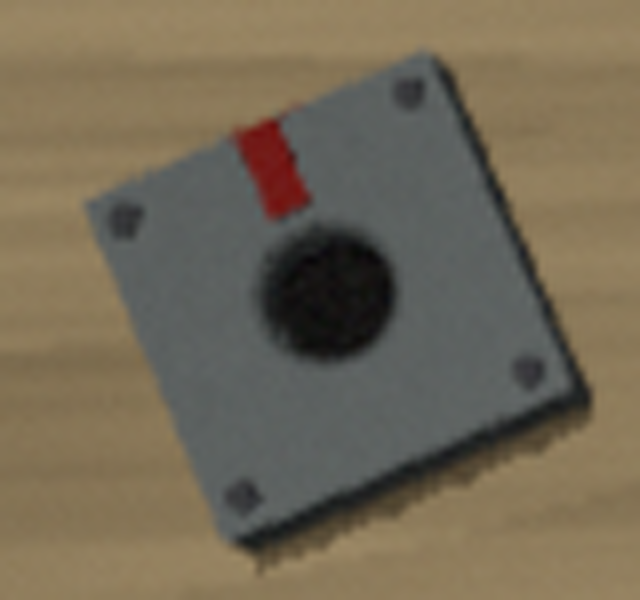

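View pics/c3.png

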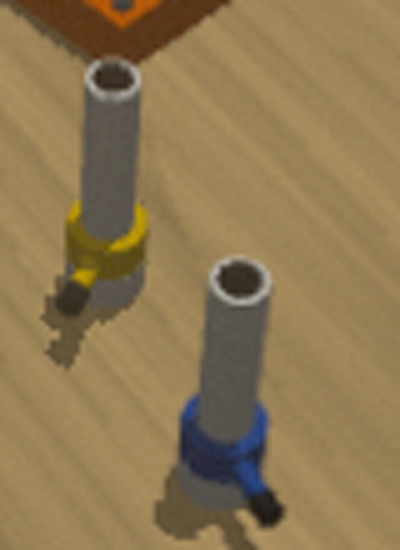

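View pics/c4.png

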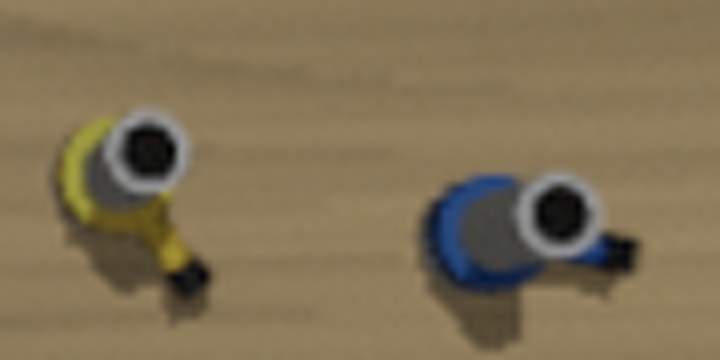

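```bash
python3 - <<'E'
from h import *
S=imaging.camera_model("side");T=imaging.camera_model("top")
def a(x,y,k,ox,oy): return ((x+.5)/k-.5+ox,(y+.5)/k-.5+oy)
t1=lambda x,y:a(x,y,8,110,130); s1=lambda x,y:a(x,y,9,195,120); t2=lambda x,y:a(x,y,8,290,190); s2=lambda x,y:a(x,y,5,250,200)
def tri(ps,pt):
    o1,d1=ray(S,ps);o2,d2=ray(T,pt)
    A=np.stack([d1,-d2],1);k=np.linalg.lstsq(A,o2-o1,rcond=None)[0]
    p,q=o1+k[0]*d1,o2+k[1]*d2
    return ((p+q)/2).round(4),(p-q).round(4)
for n,s,t,z in [("hole",s1(327,214),t1(328,293),.034),("mo",s1(434,122),t1(257,127),.034),("mi",s1(385,165),t1(290,212),.034),
 ("blue rim",s2(240,281),t2(560,214),.13),("blue tip",s2(267,508),t2(622,254),.032),("yel rim",s2(113,80),t2(148,153),.13),("ytip",s2(72,298),t2(190,275),.032)]:
    print(n,onz(S,s,z).round(4),onz(T,t,z).round(4),tri(s,t))
for c in [(87,204),(430,55),(585,390),(228,540)]: print(onz(T,t1(*c),.034).round(4))
for c in [(290,66),(583,185),(360,370),(66,240)]: print(onz(S,s1(*c),.034).round(4))
E
```

```text
hole [0.6051 0.247  0.034 ] [0.6031 0.2456 0.034 ] (array([0.6032, 0.2449, 0.036 ]), array([ 0.001 , -0.0005,  0.    ]))
mo [0.6613 0.2724 0.034 ] [0.6574 0.2683 0.034 ] (array([0.6569, 0.2666, 0.0389]), array([ 0.0012, -0.0006,  0.0001]))
mi [0.6348 0.2602 0.034 ] [0.6296 0.2577 0.034 ] (array([0.6302, 0.2558, 0.0381]), array([ 0.003 , -0.0016,  0.0002]))
blue rim [ 0.4576 -0.2489  0.13  ] [ 0.4554 -0.2506  0.13  ] (array([ 0.4557, -0.2503,  0.1326]), array([ 0.0008, -0.0005,  0.0002]))
blue tip [ 0.4509 -0.287   0.032 ] [ 0.4474 -0.2904  0.032 ] (array([ 0.4477, -0.2894,  0.0375]), array([ 0.001 , -0.0006,  0.0002]))
yel rim [ 0.479  -0.1349  0.13  ] [ 0.4761 -0.1365  0.13  ] (array([ 0.4766, -0.1366,  0.1326]), array([ 0.0014, -0.0008,  0.0002]))
ytip [ 0.4467 -0.1553  0.032 ] [ 0.445  -0.1578  0.032 ] (array([ 0.445 , -0.1575,  0.0354]), array([ 0.0002, -0.0001,  0.    ]))
[0.6344 0.3224 0.034 ]
[0.6789 0.2129 0.034 ]
[0.5694 0.1645 0.034 ]
[0.5256 0.2771 0.034 ]
[0.6385 0.3272 0.034 ]
[0.6824 0.2158 0.034 ]
[0.5718 0.1719 0.034 ]
[0.5287 0.2804 0.034 ]
```

Request:
{"op": "send_rows", "data": {
  "motion": [
    [15,-35,0,0,0,-0.12,100],
    [32,-72,0,0,0,-0.24,100],
    [49,-109,0,0,0,-0.36,100],
    [66,-146,0,0,0,-0.48,100],
    [83,-183,0,0,0,-0.6,100],
    [100,-220,0,0,0,-0.72,100],
    [112,-258,0,0,0,-0.84,100],
    [124,-296,0,0,0,-0.96,100],
    [136,-334,0,0,0,-1.08,100],
    [148,-372,0,0,0,-1.2,100],
    [160,-410,0,0,0,-1.32,100],
    [170,-448,0,0,0,-1.44,100]
  ]
}}

```text
clock: 1.75
position: [0.4535, 0.1074, 0.2508]
tcp_rot: [0.122, 0.696, -0.121, 0.697]
contact_force: [1.7, -0.2, 0.4]
gripper_width: 1.001
```

Request:
{"op": "send_rows", "data": {
  "motion": [
    [1,-30,0,0,0,-0.03,100],
    [1,-65,0,0,0,-0.06,100],
    [1,-100,0,0,0,-0.1,100],
    [2,-140,0,0,0,-0.13,100],
    [2,-180,0,0,0,-0.15,100],
    [2,-220,0,0,0,-0.15,100],
    [3,-255,0,0,0,-0.15,100],
    [3,-290,0,0,0,-0.15,100],
    [3,-320,0,0,0,-0.15,100],
    [3,-345,0,0,0,-0.15,100],
    [3,-357,0,0,0,-0.15,100],
    [3,-357,0,0,0,-0.15,100]
  ]
}}

```text
clock: 2.75
position: [0.4558, -0.253, 0.2511]
tcp_rot: [0.174, 0.684, -0.175, 0.686]
contact_force: [-0.0, 0.0, -1.0]
gripper_width: 1.001
```

```bash
python3 - <<'E'
from h import *
st=arm.state();print(st['clock'],st['position'],st['tcp_rot'],st['joints'])
M=imaging.camera_model("wrist");im=imaging.capture("wrist");cv2.imwrite("pics/w1.png",im[:,:,::-1])
print(spot_in("wrist","blue_torch_mid"))
print(proj(M,[[.4565,-.25,.13],[.4565,-.25,.0],[.4775,-.1355,.13]]))
E
```

```text
2.75 [ 0.45577674 -0.2530297   0.25106372] [ 0.17443985  0.6844921  -0.17515719  0.68582889] [-0.14867303  0.29988367  0.71401548  1.86574542 -0.22376544  1.05504403
  0.15459975]
[{'location': [0.4624, -0.2443, 0.0985], 'confidence': 0.94}]
[[249.04623821 186.83869975]
 [248.93669666 153.56097793]
 [198.32309264  40.72415412]]
```

View pics/w1.png

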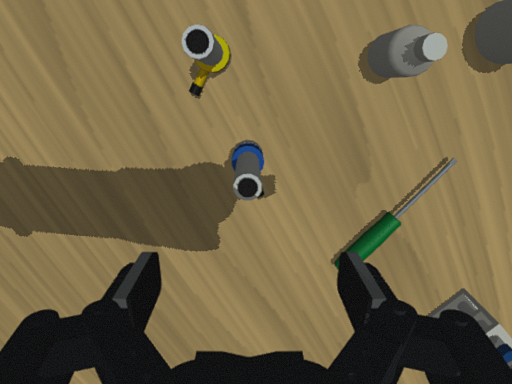

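Request:
{"op": "send_rows", "data": {
  "motion": [
    [0,3,-15,0,0,0,100],
    [0,3,-40,0,0,0,100],
    [0,3,-70,0,0,0,100],
    [0,3,-100,0,0,0,100],
    [0,3,-130,0,0,0,100],
    [0,3,-150,0,0,0,100],
    [0,3,-160,0,0,0,100],
    [0,3,-160,0,0,0,100],
    [0,3,-160,0,0,0,100]
  ]
}}

```text
clock: 3.6
position: [0.4567, -0.2459, 0.0911]
tcp_rot: [0.174, 0.685, -0.173, 0.686]
contact_force: [0.2, 0.4, 0.5]
gripper_width: 1.001
```

Request:
{"op": "send_rows", "data": {
  "motion": [
    [0,0,0,0,0,0,0],
    [0,0,0,0,0,0,0],
    [0,0,0,0,0,0,0],
    [0,0,0,0,0,0,0],
    [0,0,0,0,0,0,0],
    [0,0,0,0,0,0,0],
    [0,0,0,0,0,0,0],
    [0,0,0,0,0,0,0],
    [0,0,0,0,0,0,0],
    [0,0,0,0,0,0,0]
  ]
}}

```text
clock: 4.43
position: [0.4573, -0.2462, 0.0917]
tcp_rot: [0.174, 0.685, -0.173, 0.686]
contact_force: [0.3, 1.0, 6.2]
gripper_width: 0.263
```

```bash
python3 - <<'E'
from h import *
st=arm.state();print(st['clock'],st['position'],st['tcp_rot'],st['joints'],st['gripper_width'],st['contact_force'])
for n in ["side","top"]:
  im=imaging.capture(n);cv2.imwrite(f"pics/{n}2.png",im[:,:,::-1])
s=cv2.imread("pics/side2.png")[170:320,210:380]
cv2.imwrite("pics/c5.png",cv2.resize(s,None,fx=4,fy=4,interpolation=cv2.INTER_CUBIC))
E
```

```text
4.4333 [ 0.45731763 -0.24620077  0.09167531] [ 0.17363931  0.6848574  -0.17279073  0.68626751] [-0.02782215  0.51106265  0.57747634  2.03757643 -0.42533238  0.70880998
  0.32475997] 0.26335129000358154 [0.32557812 0.98580121 6.20238369]
```

View pics/c5.png

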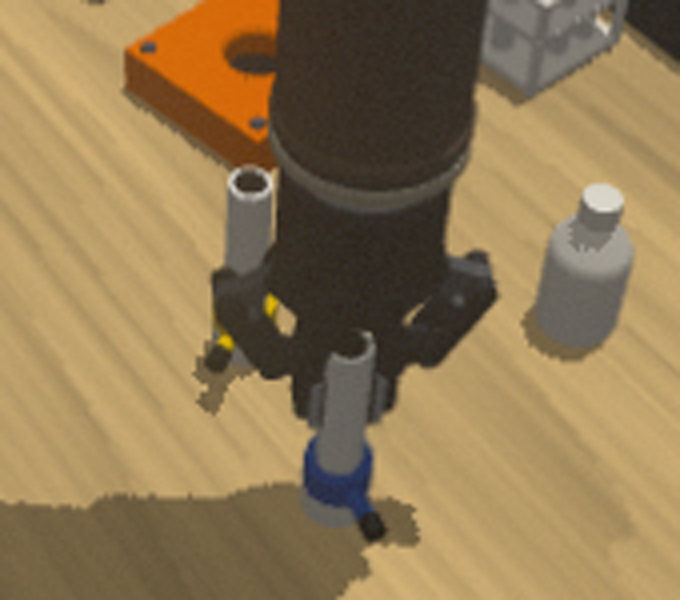

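Request:
{"op": "send_rows", "data": {
  "motion": [
    [0,0,15,0,0,0,0],
    [0,0,45,0,0,0,0],
    [0,0,80,0,0,0,0],
    [0,0,115,0,0,0,0],
    [0,0,145,0,0,0.1,0],
    [0,0,165,0,0,0.2,0],
    [5,15,170,0,0,0.32,0],
    [14,45,170,0,0,0.44,0],
    [25,82,170,0,0,0.56,0],
    [36,119,170,0,0,0.68,0],
    [47,156,170,0,0,0.8,0],
    [58,193,170,0,0,0.92,0]
  ]
}}

```text
clock: 5.53
position: [0.515, -0.0515, 0.2615]
tcp_rot: [-0.15, 0.691, 0.152, 0.691]
contact_force: [1.1, -0.2, -2.0]
gripper_width: 0.261
```

Request:
{"op": "send_rows", "data": {
  "motion": [
    [9,30,0,0,0,0.1,0],
    [19,65,0,0,0,0.21,0],
    [29,100,0,0,0,0.32,0],
    [40,135,0,0,0,0.43,0],
    [51,170,0,0,0,0.54,0],
    [62,205,0,0,0,0.65,0],
    [72,240,0,0,0,0.77,0],
    [81,270,0,0,0,0.89,0],
    [87,290,0,0,0,1.0,0],
    [89,298,0,0,0,1.12,0],
    [89,298,0,0,0,1.23,0],
    [89,298,0,0,0,1.23,0]
  ]
}}

```text
clock: 6.53
position: [0.6036, 0.247, 0.2605]
tcp_rot: [-0.522, 0.476, 0.524, 0.475]
contact_force: [0.2, -0.4, -2.3]
gripper_width: 0.265
```

Request:
{"op": "send_rows", "data": {
  "motion": [
    [0,0,-15,0,0,0,0],
    [0,0,-40,0,0,0,0],
    [0,0,-65,0,0,0,0],
    [0,0,-80,0,0,0,0],
    [0,0,-85,0,0,0,0],
    [0,0,-85,0,0,0,0]
  ]
}}

```text
clock: 7.03
position: [0.6027, 0.246, 0.174]
tcp_rot: [-0.521, 0.478, 0.524, 0.474]
contact_force: [-0.3, -0.3, -1.1]
gripper_width: 0.264
```

```bash
python3 - <<'E'
from h import *
st=arm.state();print(st['clock'],st['position'],st['tcp_rot'],st['joints'],st['gripper_width'],st['contact_force'])
for n in ["side","top","wrist"]:
  im=imaging.capture(n);cv2.imwrite(f"pics/{n}3.png",im[:,:,::-1])
k=6
s=cv2.imread("pics/side3.png")[80:180,180:300]
cv2.imwrite("pics/c6.png",cv2.resize(s,None,fx=6,fy=6,interpolation=cv2.INTER_CUBIC))
s=cv2.imread("pics/top3.png")[115:205,100:220]
cv2.imwrite("pics/c7.png",cv2.resize(s,None,fx=6,fy=6,interpolation=cv2.INTER_CUBIC))
E
```

```text
7.0333 [0.60267613 0.24597949 0.17399989] [-0.52119962  0.47832814  0.52396721  0.47435378] [-0.52303595  0.54471021  0.08279335  1.59293238 -0.05236766  1.01276313
  1.23917277] 0.26360148990059457 [-0.31728299 -0.31249225 -1.08777969]
```

View pics/c6.png

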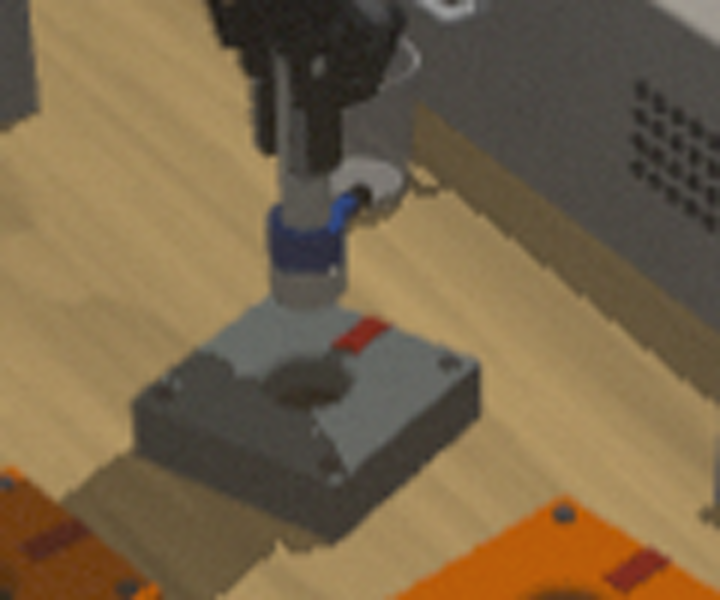

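View pics/c7.png

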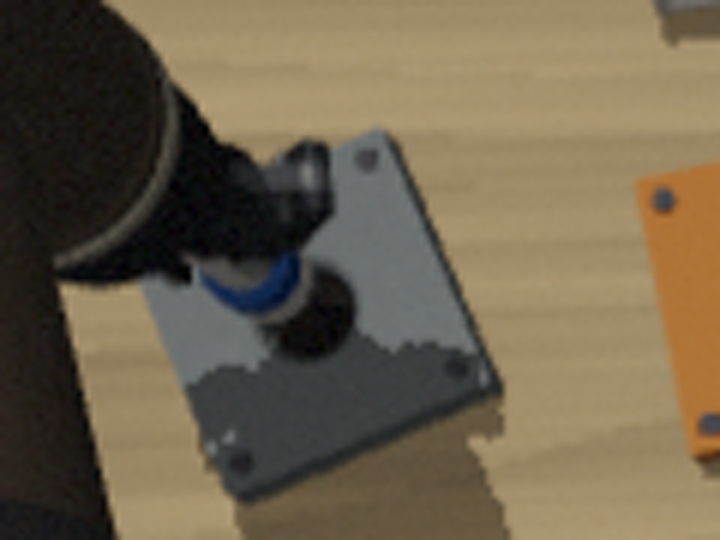

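View pics/wrist3.png

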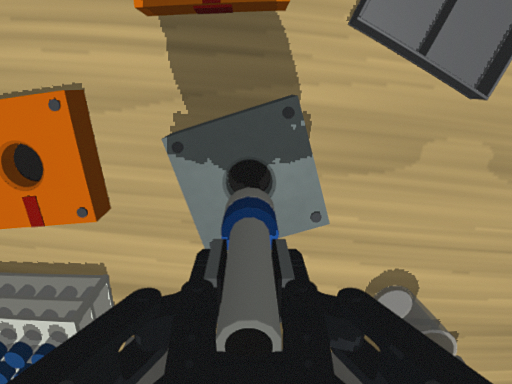

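```bash
cat > ov.py <<'E'
from h import *
def overlay(img,M,ax,yaw,foot,x0,y0,k,out,hole=(.604,.246),tilt=(0,0)):
    H,W=img.shape[:2]
    h=min(600//k,H-y0);w=min(800//k,W-x0)
    c=cv2.resize(img[y0:y0+h,x0:x0+w],None,fx=k,fy=k,interpolation=cv2.INTER_CUBIC)
    a=np.linspace(0,2*np.pi,60)
    def dr(P,col):
        p=proj(M,P); p=(p-[x0,y0]+.5)*k-.5
        cv2.polylines(c,[np.round(p).astype(int)],False,col,1)
    circ=lambda x,y,z,r:np.stack([x+r*np.cos(a),y+r*np.sin(a),0*a+z],1)
    for z,r in [(0,.018),(.022,.018),(.042,.018),(.042,.012),(.13,.012)]:
        dr(circ(ax[0]+tilt[0]*z,ax[1]+tilt[1]*z,foot+z,r),(0,255,0))
    dr([[ax[0],ax[1],foot+.032],[ax[0]+.044*np.cos(yaw),ax[1]+.044*np.sin(yaw),foot+.032]],(255,0,255))
    dr(circ(hole[0],hole[1],.034,.021),(0,255,255))
    dr([[hole[0],hole[1],.034],[hole[0]+.06*np.cos(yaw),hole[1]+.06*np.sin(yaw),.034]],(0,255,255))
    cv2.imwrite(out,c)
E
python3 - <<'E'
from ov import *
r=np.radians
for n,x0,y0,k in [("side",180,80,6),("top",100,115,6),("wrist",130,90,4)]:
    overlay(cv2.imread(f"pics/{n}3.png"),imaging.camera_model(n),(.6063,.2463),r(22.8),.0823,x0,y0,k,f"pics/o3{n}.png")
E
```

```text
(no output)
```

View pics/o3side.png

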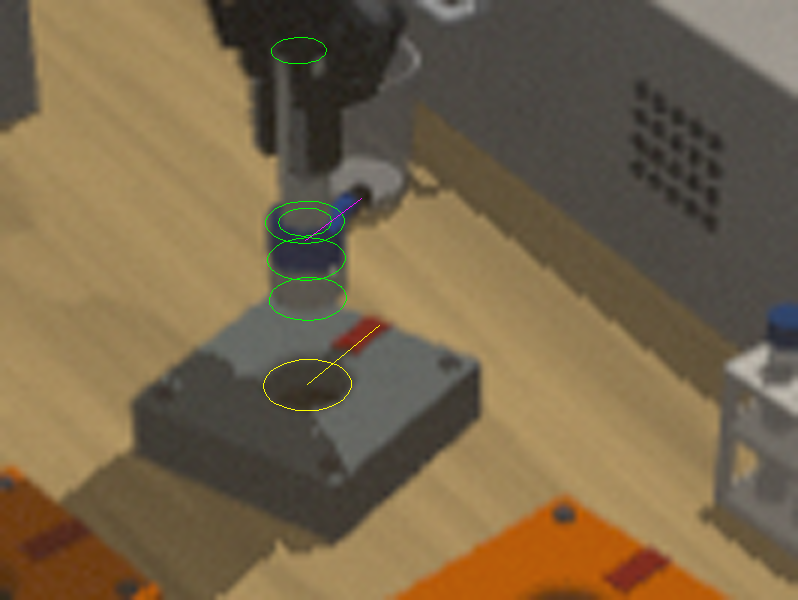

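View pics/o3top.png

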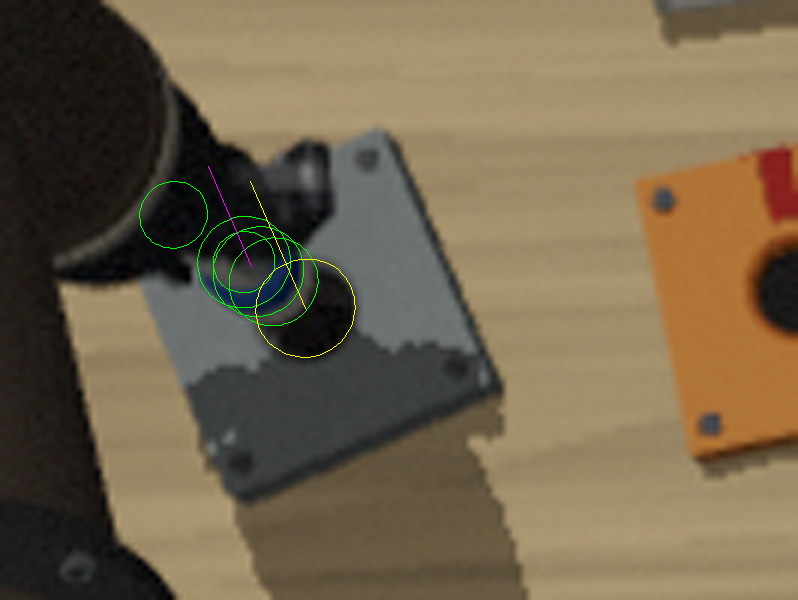

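View pics/o3wrist.png

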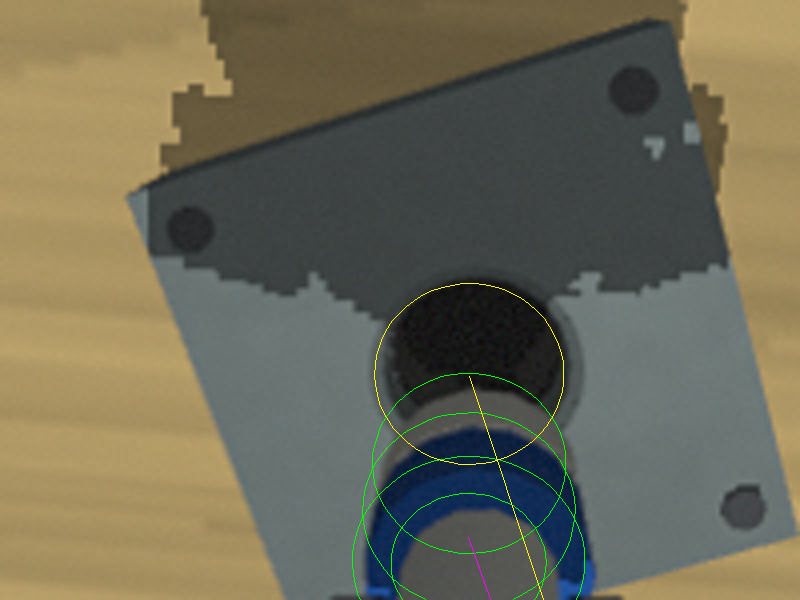

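Request:
{"op": "send_rows", "data": {
  "motion": [
    [-1,0,-10,0,0,0,0],
    [-1,0,-24,0,0,0,0],
    [-1,0,-36,0,0,0,0],
    [-1,0,-42,0,0,0,0],
    [-1,0,-42,0,0,0,0],
    [-1,0,-42,0,0,0,0]
  ]
}}

```text
clock: 7.68
position: [0.6032, 0.247, 0.1347]
tcp_rot: [-0.522, 0.476, 0.524, 0.475]
contact_force: [0.6, 0.3, -2.2]
gripper_width: 0.269
```

```bash
python3 - <<'E'
from ov import *
r=np.radians
st=arm.state();print(st['clock'],st['position'],st['tcp_rot'],st['contact_force'])
p=st['position']
for n,x0,y0,k in [("side",180,90,6),("top",100,115,6),("wrist",150,110,4)]:
    M=imaging.camera_model(n);im=imaging.capture(n)[:,:,::-1].copy();cv2.imwrite(f"pics/{n}4.png",im)
    overlay(im,M,(p[0]+.0036,p[1]+.0003),r(22.8),p[2]-.0917,x0,y0,k,f"pics/o4{n}.png")
    if n=="wrist":print(M['extrinsics'])
    h=min(600//k,384-y0);w=min(800//k,512-x0)
    cv2.imwrite(f"pics/p4{n}.png",cv2.resize(im[y0:y0+h,x0:x0+w],None,fx=k,fy=k,interpolation=cv2.INTER_CUBIC))
E
```

```text
7.6833 [0.6032203  0.24699951 0.13467483] [-0.52213698  0.47635641  0.52381029  0.47547905] [ 0.60496545  0.25723447 -2.15560937]
[[-0.09339883  0.94290065  0.31971084  0.5201636 ]
 [ 0.99562056  0.08714752  0.0338379   0.2391005 ]
 [ 0.00404377  0.32147111 -0.94691075  0.25908342]
 [ 0.          0.          0.          1.        ]]
```

View pics/o4side.png

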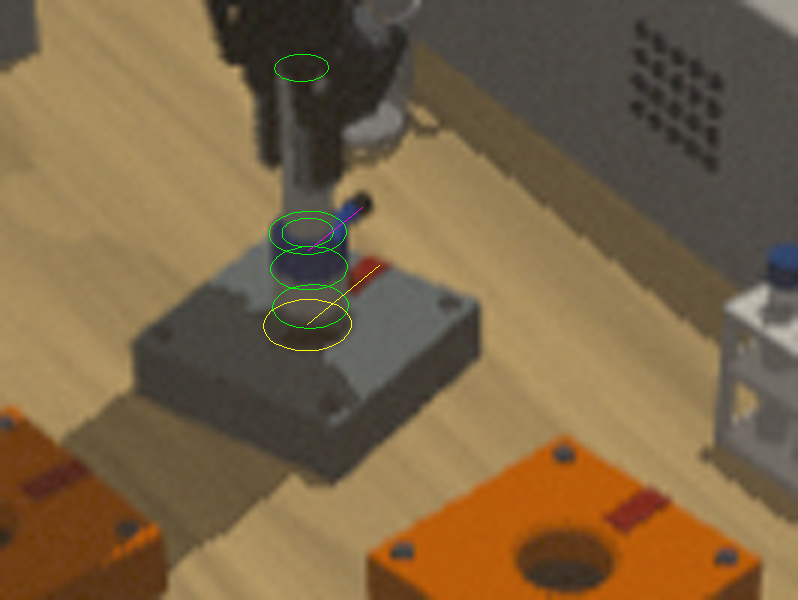

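View pics/p4top.png

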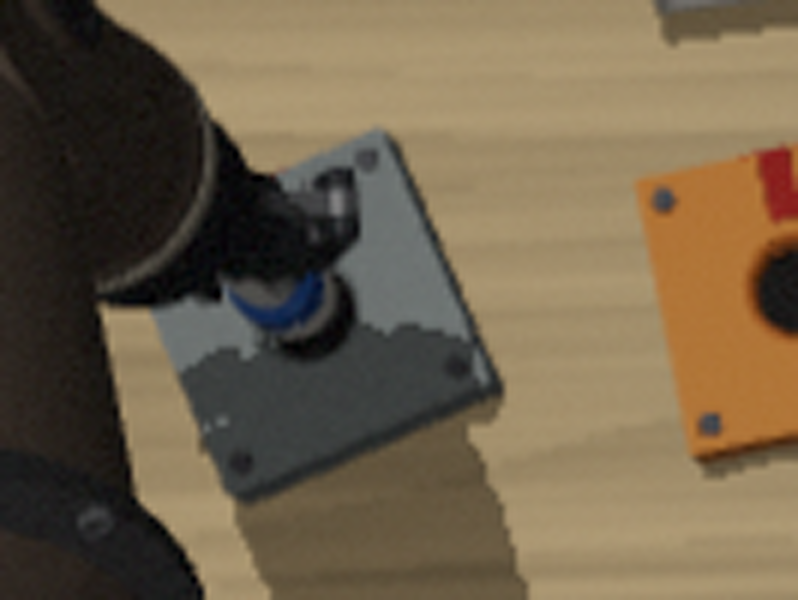

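View pics/o4wrist.png

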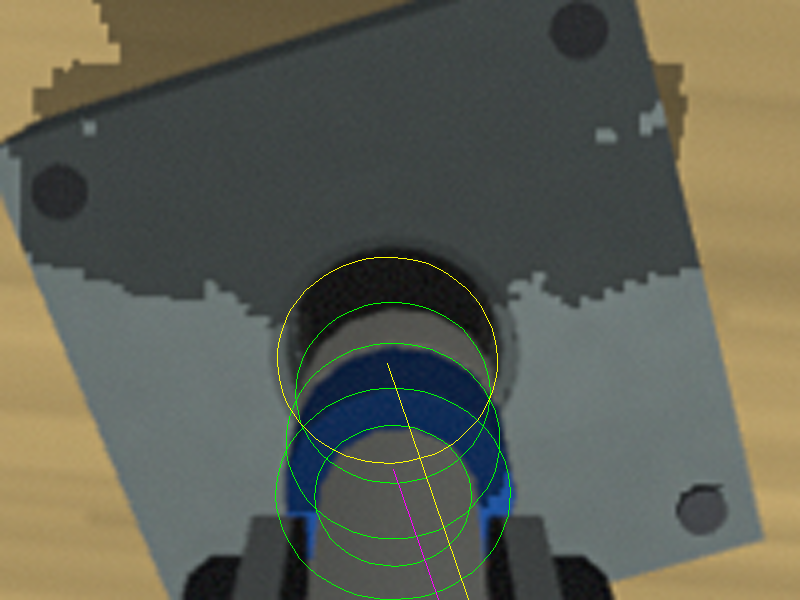

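View pics/p4side.png

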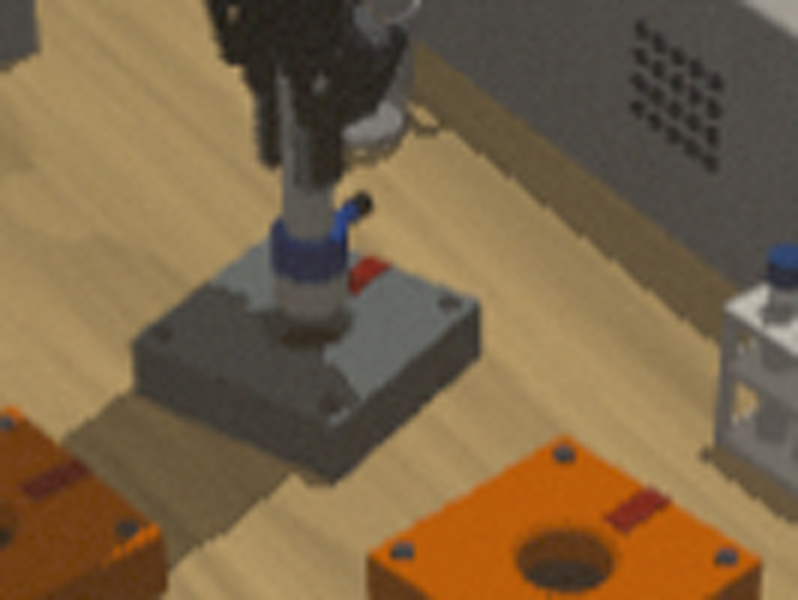

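```bash
python3 - <<'E'
from ov import *
r=np.radians
p=arm.state()['position']
im=cv2.imread("pics/top4.png");im=np.clip(im.astype(float)*1.8,0,255).astype(np.uint8)
M=imaging.camera_model("top")
overlay(im,M,(.6054,.2457),r(22.8),.043,125,140,14,"pics/o4t.png",hole=(.6031,.2456))
im=cv2.imread("pics/side4.png");im=np.clip(im.astype(float)*1.8,0,255).astype(np.uint8)
overlay(im,imaging.camera_model("side"),(.6068,.2473),r(22.8),.045,205,115,12,"pics/o4s.png",hole=(.6051,.247))
E
```

```text
(no output)
```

View pics/o4t.png

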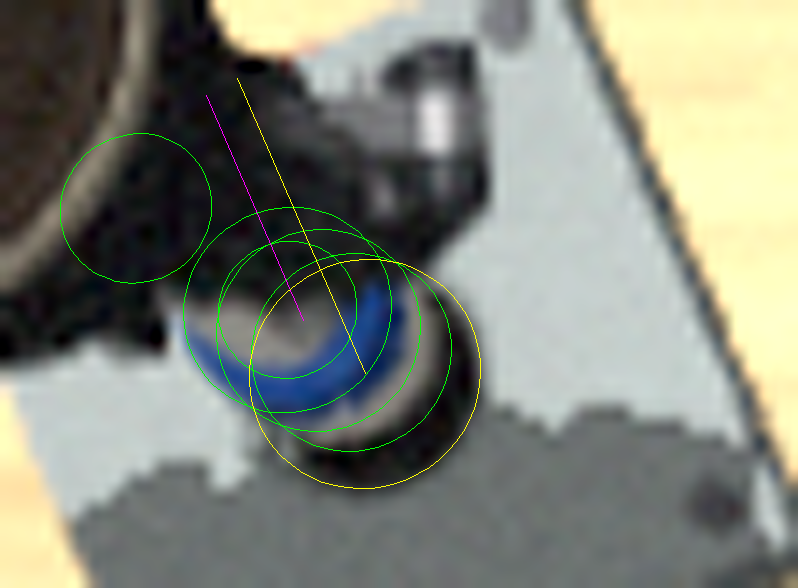

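View pics/o4s.png

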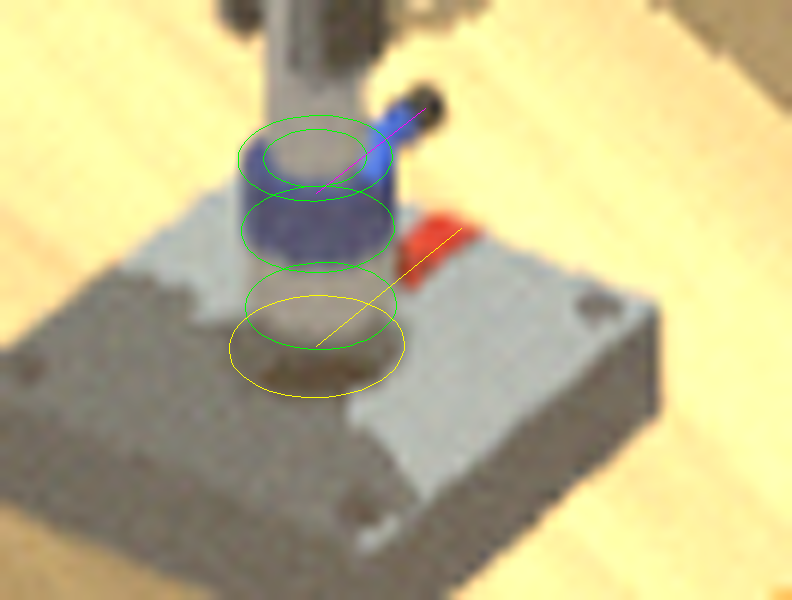

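Request:
{"op": "send_rows", "data": {
  "motion": [
    [-2,0,0,0,0,0,0],
    [-3,-0.5,0,0,0,0,0],
    [-3,-0.5,-4,0,0,0,0],
    [-3,-0.5,-8,0,0,0,0],
    [-3,-0.5,-12,0,0,0,0],
    [-3,-0.5,-16,0,0,0,0],
    [-3,-0.5,-18,0,0,0,0],
    [-3,-0.5,-18,0,0,0,0]
  ]
}}

```text
clock: 8.5
position: [0.6004, 0.2466, 0.1167]
tcp_rot: [-0.522, 0.476, 0.524, 0.476]
contact_force: [0.4, -1.0, -2.0]
gripper_width: 0.267
```

```bash
python3 - <<'E'
from ov import *
r=np.radians
st=arm.state();print(st['clock'],st['position'],st['contact_force'],st['wrist_torque'])
p=st['position']
for n,x0,y0,k in [("side",200,100,8),("wrist",150,110,4)]:
    im=imaging.capture(n)[:,:,::-1].copy();cv2.imwrite(f"pics/{n}5.png",im)
    im=np.clip(im.astype(float)*1.5,0,255).astype(np.uint8)
    h=min(600//k,384-y0);w=min(800//k,512-x0)
    cv2.imwrite(f"pics/p5{n}.png",cv2.resize(im[y0:y0+h,x0:x0+w],None,fx=k,fy=k,interpolation=cv2.INTER_CUBIC))
E
```

```text
8.5 [0.60035697 0.24657624 0.11667954] [ 0.37433234 -0.97261034 -2.01491429] [-0.01821037  0.02864422 -0.00260411]
```

View pics/p5side.png

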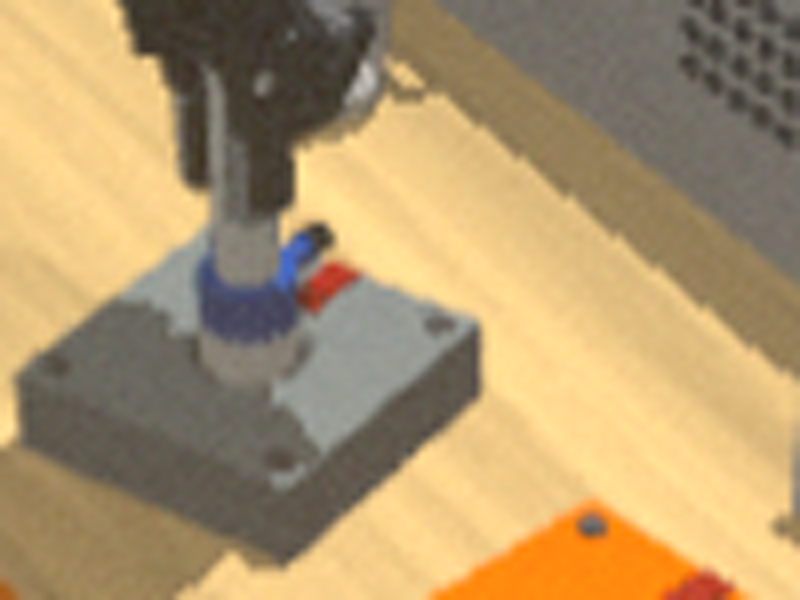

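View pics/p5wrist.png

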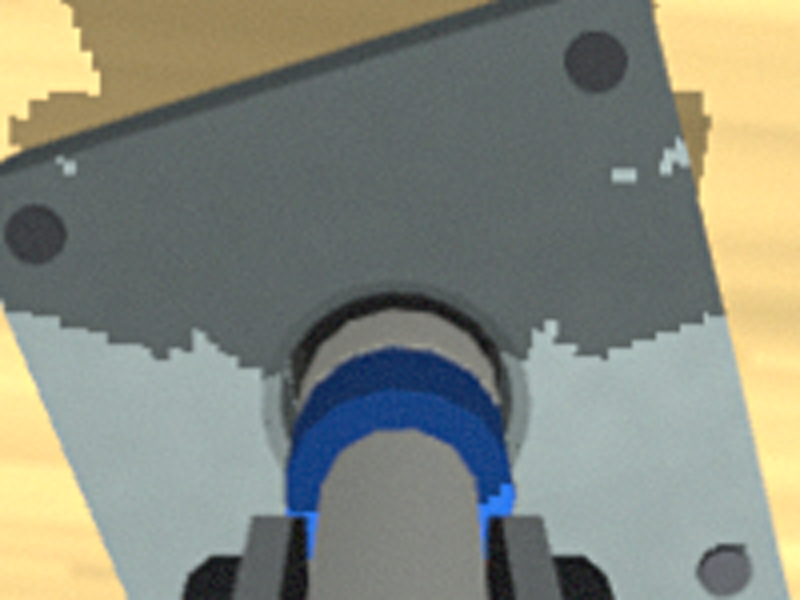

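Request:
{"op": "send_rows", "data": {
  "motion": [
    [0.5,0,-3,0,0,0,0],
    [0.5,0,-6,0,0,0,0],
    [0.5,0,-8,0,0,0,0],
    [0.5,0,-10,0,0,0,0],
    [0.5,0,-10,0,0,0,0]
  ]
}}

```text
clock: 9.02
position: [0.601, 0.2466, 0.1069]
tcp_rot: [-0.522, 0.476, 0.524, 0.476]
contact_force: [0.4, -0.5, -1.9]
gripper_width: 0.264
```

Request:
{"op": "send_rows", "data": {
  "motion": [
    [0,0,-1,0,0,0,0],
    [0,0,-2,0,0,0,0],
    [0,0,-2,0,0,0,0]
  ]
}}

```text
clock: 9.27
position: [0.6013, 0.2468, 0.1057]
tcp_rot: [-0.522, 0.476, 0.524, 0.476]
contact_force: [-1.7, 0.2, 5.5]
gripper_width: 0.264
```

```bash
python3 - <<'E'
from ov import *
r=np.radians
st=arm.state();print(st['clock'],st['position'],st['contact_force'],st['wrist_torque'])
p=st['position']
for n,x0,y0,k in [("side",205,90,10),("wrist",150,110,4),("top",125,140,14)]:
    M=imaging.camera_model(n)
    im=imaging.capture(n)[:,:,::-1].copy();cv2.imwrite(f"pics/{n}6.png",im)
    im=np.clip(im.astype(float)*1.5,0,255).astype(np.uint8)
    overlay(im,M,(.6051,.247) if n!="top" else (.6031,.2456),r(22.8),.014,x0,y0,k,f"pics/o6{n}.png",hole=(.6051,.247) if n!="top" else (.6031,.2456))
E
```

```text
9.2667 [0.60134127 0.24676449 0.10573477] [-1.70003829  0.21054697  5.49943168] [-0.19633975  0.4444351   0.03377143]
```

View pics/o6side.png

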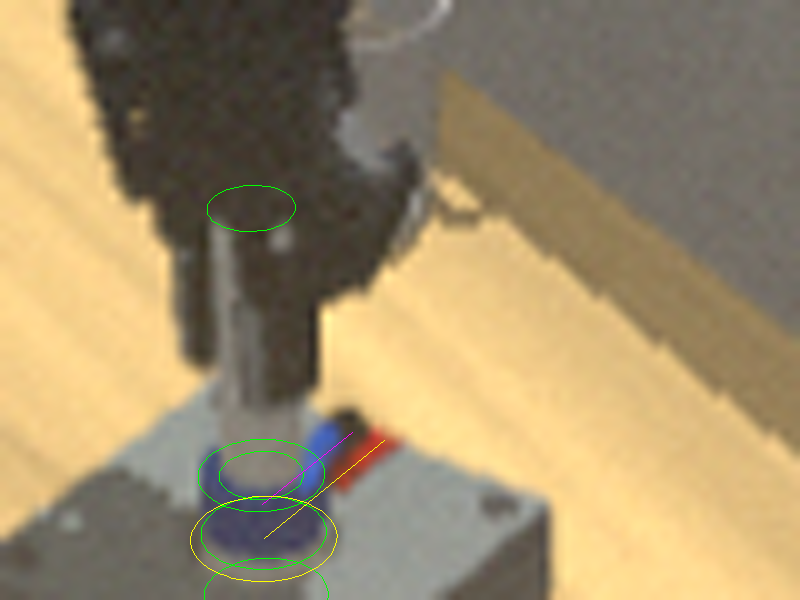

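View pics/o6wrist.png

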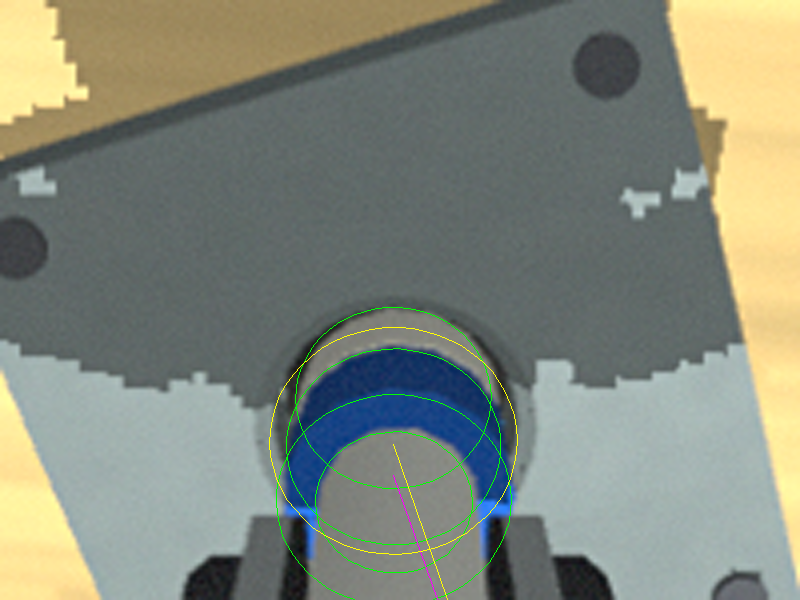

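View pics/o6top.png

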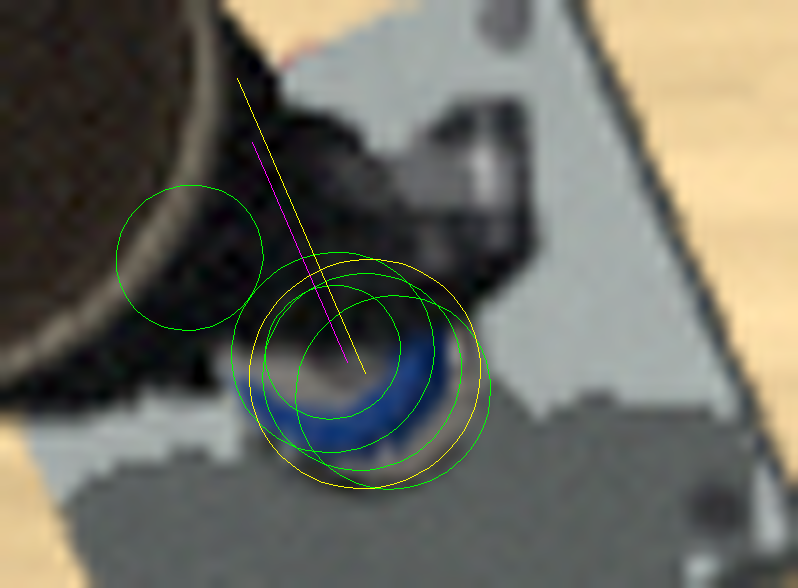

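Request:
{"op": "send_rows", "data": {
  "motion": [
    [0,0,1,0,0,0,0],
    [-2,0,1,0,0,0,0],
    [-2,0,1,0,0,0,0]
  ]
}}

```text
clock: 9.67
position: [0.599, 0.2468, 0.1066]
tcp_rot: [-0.522, 0.476, 0.524, 0.476]
contact_force: [-0.4, -0.6, -2.0]
gripper_width: 0.265
```

Request:
{"op": "send_rows", "data": {
  "motion": [
    [0,0,-1,0,0,0,0],
    [0,0,-2,0,0,0,0],
    [0,0,-2,0,0,0,0]
  ]
}}

```text
clock: 9.92
position: [0.5993, 0.247, 0.1057]
tcp_rot: [-0.522, 0.475, 0.524, 0.476]
contact_force: [-3.3, -1.7, 9.0]
gripper_width: 0.265
```

```bash
python3 - <<'E'
from ov import *
r=np.radians
st=arm.state();print(st['clock'],st['position'],st['contact_force'],st['wrist_torque'])
for n,x0,y0,k in [("side",205,90,10),("wrist",150,110,4)]:
    M=imaging.camera_model(n)
    im=imaging.capture(n)[:,:,::-1].copy();cv2.imwrite(f"pics/{n}7.png",im)
    im=np.clip(im.astype(float)*1.5,0,255).astype(np.uint8)
    h=min(600//k,384-y0);w=min(800//k,512-x0)
    cv2.imwrite(f"pics/p7{n}.png",cv2.resize(im[y0:y0+h,x0:x0+w],None,fx=k,fy=k,interpolation=cv2.INTER_CUBIC))
E
```

```text
9.9167 [0.59930527 0.24696976 0.10571016] [-3.34658148 -1.66783171  8.98023936] [-0.45597687  0.76653086 -0.05853689]
```

View pics/p7side.png

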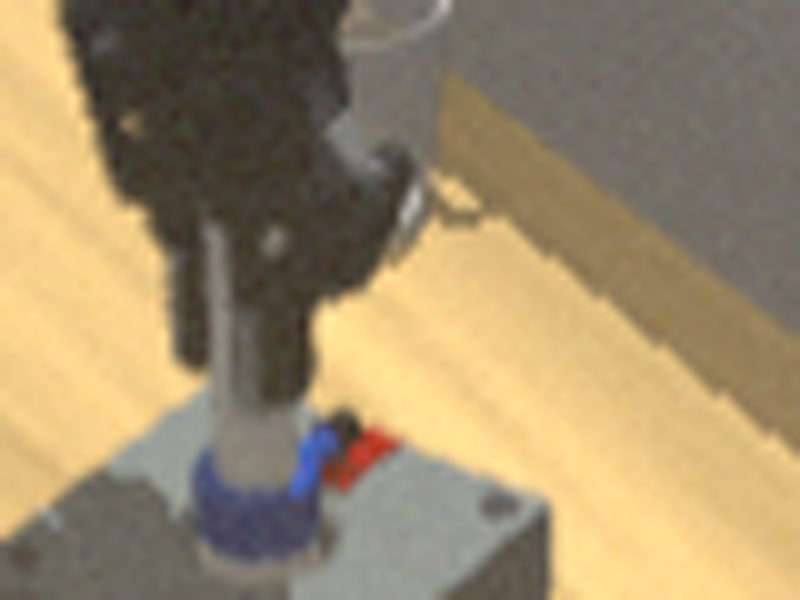

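View pics/p7wrist.png

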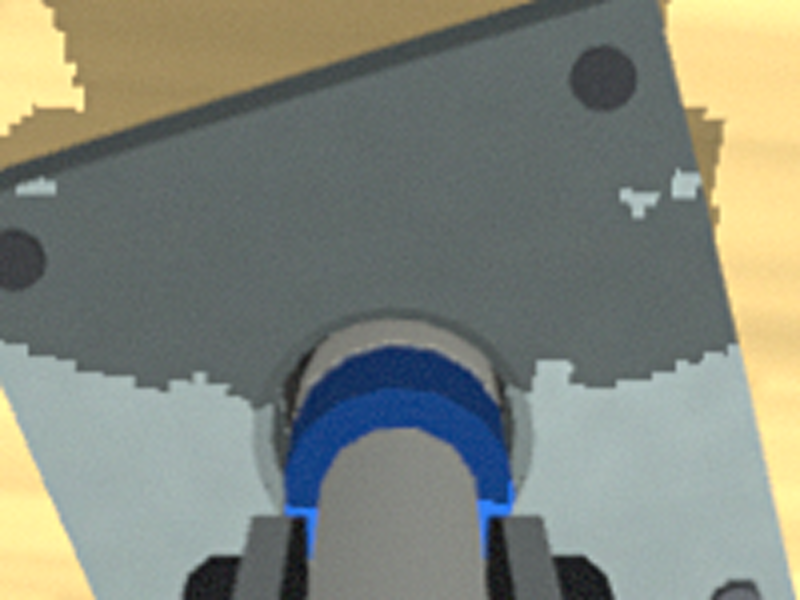

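Request:
{"op": "send_rows", "data": {
  "motion": [
    [0,0,0,0,0,0,0],
    [0,0,0,0,0,0,0],
    [0,0,0,0,0,0,30],
    [0,0,0,0,0,0,40],
    [0,0,0,0,0,0,60],
    [0,0,0,0,0,0,100],
    [0,0,0,0,0,0,100],
    [0,0,0,0,0,0,100],
    [0,0,0,0,0,0,100],
    [0,0,0,0,0,0,100]
  ]
}}

```text
clock: 10.85
position: [0.5993, 0.247, 0.1057]
tcp_rot: [-0.522, 0.475, 0.524, 0.476]
contact_force: [0.9, -0.6, -0.4]
gripper_width: 1.002
```

```bash
python3 - <<'E'
from ov import *
st=arm.state();print(st['clock'],st['position'],st['contact_force'],st['gripper_width'])
n,x0,y0,k="wrist",100,110,4
im=imaging.capture(n)[:,:,::-1].copy()
im=np.clip(im.astype(float)*1.5,0,255).astype(np.uint8)
cv2.imwrite("pics/p8w.png",cv2.resize(im[y0:y0+150,x0:x0+200],None,fx=k,fy=k))
im=imaging.capture("side")[:,:,::-1]
cv2.imwrite("pics/p8s.png",cv2.resize(im[70:170,170:300],None,fx=6,fy=6,interpolation=cv2.INTER_CUBIC))
E
```

```text
10.85 [0.59930378 0.24697815 0.10572651] [ 0.92692297 -0.61114341 -0.40458872] 1.0019310041995593
```

View pics/p8w.png

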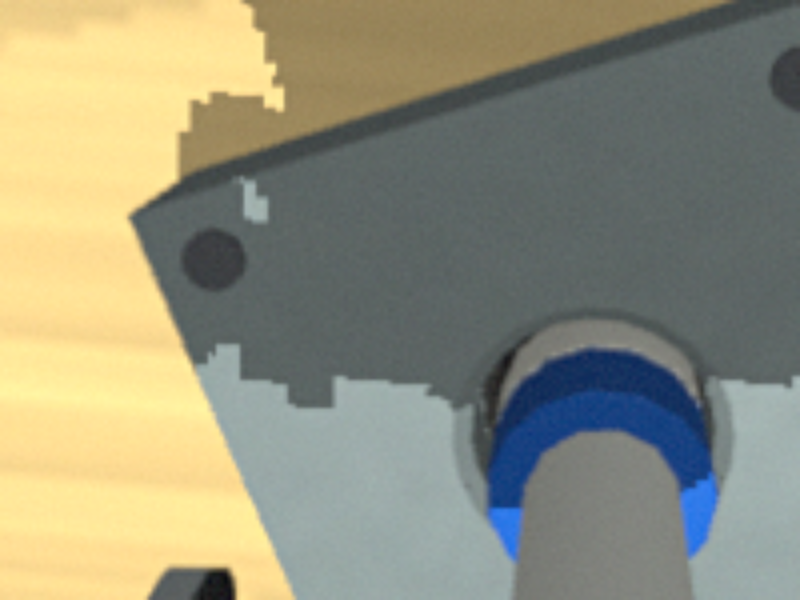

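View pics/p8s.png

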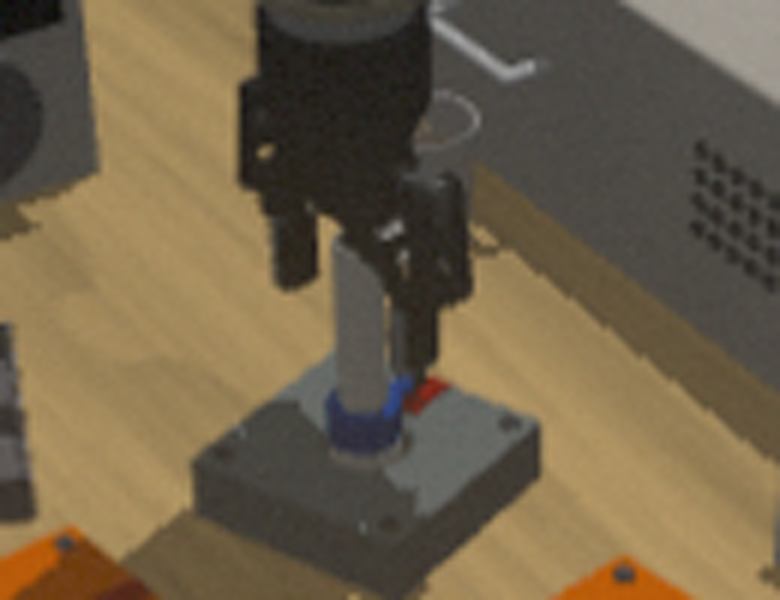

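Released and standing. Retreat straight up, then away.

Request:
{"op": "send_rows", "data": {
  "motion": [
    [0,0,10,0,0,0,100],
    [0,0,30,0,0,0,100],
    [0,0,60,0,0,0,100],
    [0,0,95,0,0,0,100],
    [0,0,130,0,0,0,100],
    [0,0,160,0,0,0,100],
    [-30,-10,170,0,0,0,100],
    [-65,-20,170,0,0,0,100],
    [-100,-30,170,0,0,0,100],
    [-135,-40,170,0,0,0,100],
    [-165,-50,170,0,0,0,100],
    [-180,-60,170,0,0,0,100]
  ]
}}

```text
clock: 11.95
position: [0.4158, 0.1865, 0.2764]
tcp_rot: [-0.523, 0.475, 0.524, 0.476]
contact_force: [-0.6, 0.6, 0.1]
gripper_width: 1.0
```

```bash
python3 - <<'E'
from ov import *
r=np.radians
st=arm.state();print(st['clock'],st['position'],st['contact_force'])
for n,x0,y0,k in [("side",190,90,8),("top",100,110,6),("wrist",0,0,2)]:
    M=imaging.camera_model(n)
    im=imaging.capture(n)[:,:,::-1].copy();cv2.imwrite(f"pics/{n}9.png",im)
    print(n,spot_in(n,"blue_torch_mid"),spot_in(n,"yellow_torch_mid"))
    h=min(600//k,384-y0);w=min(800//k,512-x0)
    cv2.imwrite(f"pics/p9{n}.png",cv2.resize(im[y0:y0+h,x0:x0+w],None,fx=k,fy=k,interpolation=cv2.INTER_CUBIC))
E
```

```text
11.95 [0.41576844 0.18652644 0.27644249] [-0.55033783  0.57143422  0.05152899]
side [{'location': [0.5986, 0.2409, 0.0805], 'confidence': 0.62}] [{'location': [0.4715, -0.1457, 0.0604], 'confidence': 0.82}]
top [{'location': [0.5972, 0.2379, 0.075], 'confidence': 0.74}] [{'location': [0.4723, -0.1326, 0.0414], 'confidence': 0.72}]
wrist [{'location': [0.5963, 0.2421, 0.0864], 'confidence': 0.61}] [{'location': [0.4737, -0.1191, 0.0238], 'confidence': 0.74}]
```

View pics/p9side.png

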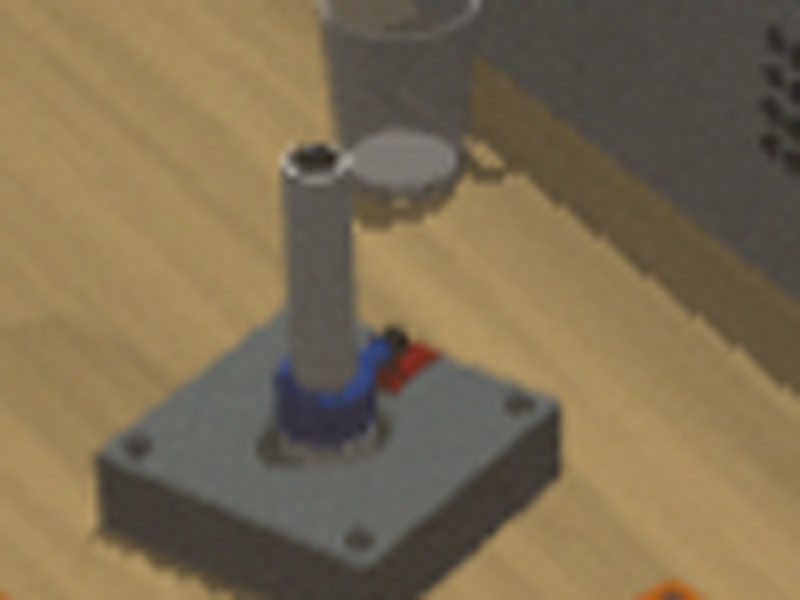

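View pics/p9top.png

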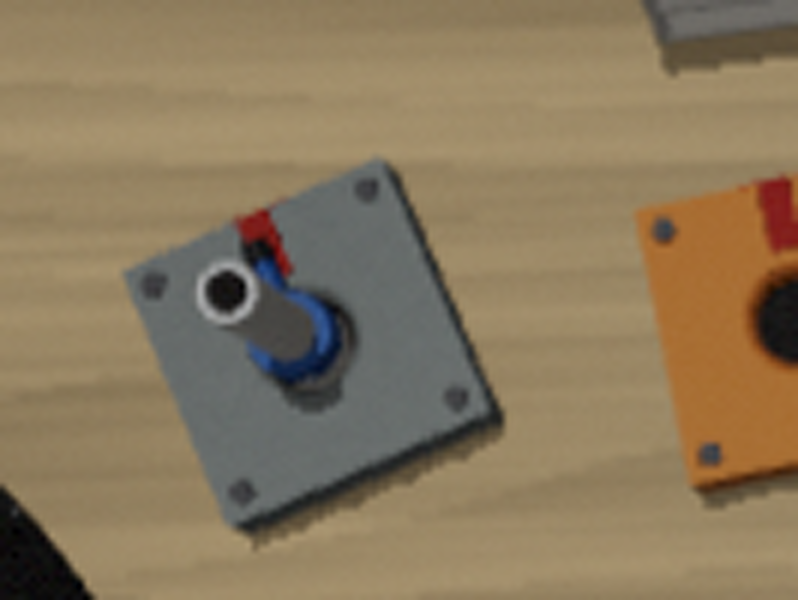

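View pics/side9.png

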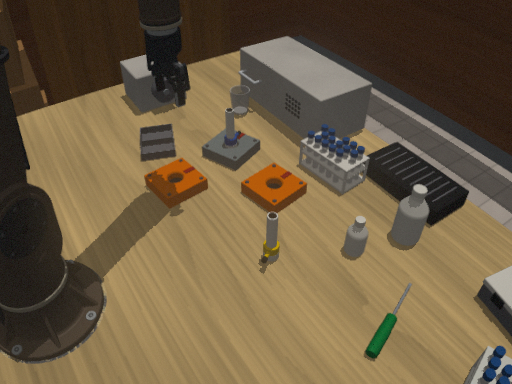

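```bash
python3 - <<'E'
from ov import *
S=imaging.camera_model("side");T=imaging.camera_model("top")
a=lambda x,y,k,ox,oy:((x+.5)/k-.5+ox,(y+.5)/k-.5+oy)
s=lambda x,y:a(x,y,8,190,90); t=lambda x,y:a(x,y,6,100,110)
print("rim z.144",onz(S,s(316,160),.144),onz(T,t(227,292),.144))
for z in (.046,.05): print("cap",onz(S,s(396,341),z),onz(T,t(258,250),z))
def tri(ps,pt):
    o1,d1=ray(S,ps);o2,d2=ray(T,pt)
    k=np.linalg.lstsq(np.stack([d1,-d2],1),o2-o1,rcond=None)[0]
    return o1+k[0]*d1,o2+k[1]*d2
print(tri(s(316,160),t(227,292)),tri(s(396,341),t(258,250)))
overlay(cv2.imread("pics/top9.png"),T,(.602,.2455),np.radians(22.8),.014,110,125,9,"pics/q1.png",hole=(.6031,.2456))
overlay(cv2.imread("pics/side9.png"),S,(.604,.247),np.radians(22.8),.014,195,90,9,"pics/q2.png",hole=(.6051,.247))
E
```

```text
rim z.144 [0.60585907 0.25128826 0.144     ] [0.60233945 0.24701899 0.144     ]
cap [0.64548524 0.2673675  0.046     ] [0.63966086 0.26260024 0.046     ]
cap [0.64244788 0.26229552 0.05      ] [0.63878368 0.26148328 0.05      ]
(array([0.60247663, 0.24530685, 0.14814965]), array([0.60150686, 0.24582312, 0.14810334])) (array([0.64082256, 0.25958147, 0.05214043]), array([0.63835049, 0.26093168, 0.05197536]))
```

View pics/q1.png

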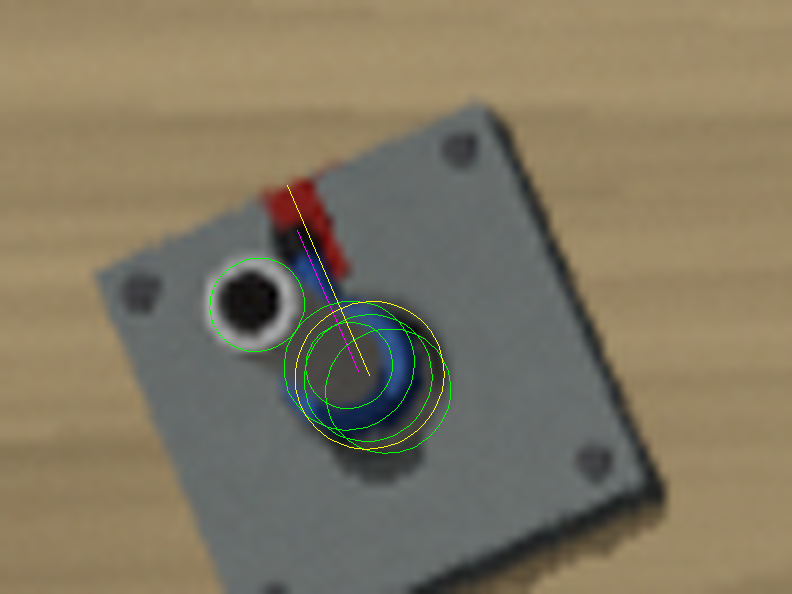

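View pics/q2.png

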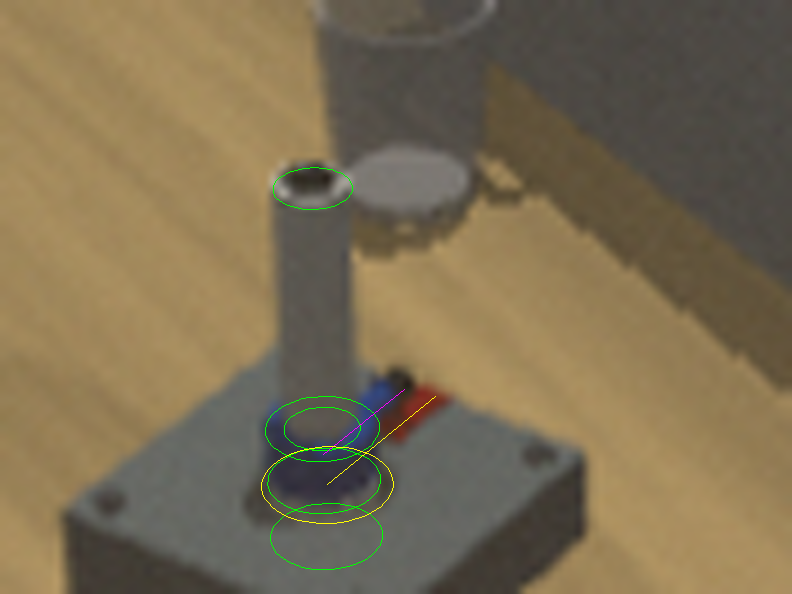

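```bash
python3 -c "
from station import arm
print(arm.finish_job(),arm.state()['clock'])"
```

```text
the job is handed in; nothing more can be done
the job is handed in; nothing more can be done
```

The blue-collared torch is in the round socket of the grey stand, upright, with its gas arm along the red stripe. I handed the job in at about 12.4 s, with the gripper open and clear of everything.

**What I did:** I gripped the torch on its tube about 92 mm above the foot, lifted it and turned it about 124°. I lowered it until it bottomed in the hole, eased off the pressing force, opened the gripper and backed away upwards.

**Checks that agreed:**
- **Fully home:** it touched bottom at tool height 0.1057 m, which is the height expected for a torch fully home. It touched at that same height again after I shifted it 2 mm sideways, so it was resting on the floor of the hole.
- **Direction of the gas arm:** it measured about 21.4 to 22.6°, against about 22.8° for the stripe.
- **Upright:** the rim lies within about 2 mm of the hole's centre.
- **Yellow torch:** the side and top cameras found it within about 4 mm of its first position, and it looks unmoved in the pictures. The orange stands were not touched.

**Checks that disagreed:**
- **Cameras:** the side and top cameras differed by 2 to 4 mm, and heights read 2 to 5 mm too high. The rim came out at 0.148 m against 0.144 m expected. Before I moved the torch it already read 2.6 mm high, so I trusted the contact height.
- **Overlay:** a rough overlay in the top picture put the arm 3 to 5° off the stripe, which the measured points did not confirm.

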